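# Click the photometer's filter lever to the third filter and take a reading

## Robot

A 7-joint arm with a two-finger parallel gripper is mounted at the origin on the work surface. World frame = base frame: x ahead of the robot, y to its left, z up, the work surface at z = 0. Lengths are in m, angles in rad, forces in N, time in s.
With the tool pointing down it reaches from about 0.4 to 0.85 m from the base axis. Payload 10.4 kg.
Tool frame: the origin (TCP) lies on the centre line of the jaws, within the pads' length; the fingertips stand 14 mm ahead of it and the grasp point (between the pads) lies 5 mm behind it (tip_reach is the z of the fingertips in the tool frame, in m); z points along the fingers, x is the direction in which the jaws open and shut, and the axes are right-handed (so a half turn about z gives the same grasp; the last joint's range is limited). The gripper opens to 87 mm and grips with 3 to 60 N. Pads are 19 mm wide; open, the fingers measure 117 mm over their backs; the gripper's body (75 mm by 190 mm) begins 51 mm behind the grasp point.
Start: joints at [-1.302, 0.332, -0.065, 1.46, 0.022, 1.35, -0.088], TCP at [0.18, 0.599, 0.237] pointing down, gripper open.
Joint ranges: [-2.6, 2.6], [-0.5, 2.12], [-1.47, 1.34], [0.16, 2.42], [-1.27, 4.41], [0.06, 2.06], [-2.6, 2.6]. Speed limits (rad/s): [2.22, 2.22, 2.79, 2.79, 3.14, 3.14, 3.14].

## Interface

Orientations are given as a unit quaternion [x, y, z, w].
In Python, from bench import * gives the robot as it stands.
- The arm moves only by the tool carry_out, never from a script. Its argument "rows" is a list of rows, each a list of 5 numbers: the closure, from -1 (fully open) to 1 (shut), so that 0 is half open, then the shift along the tool's x, y, z in units of 30 mm (1.0 is 30 mm), then the turn about the tool's z in units of 5 degrees (1.0 is 5 degrees). In form: [[jaw, x, y, z, turn], ...]. A call has 1 to 20 rows; each row shifts and turns the pose as measured when the row begins, along the tool's axes as they then stand; what a row does not reach is not made up. A row lasts 1/12 s, in which the tool goes at most 41.7 mm and 7.16 degrees, less where a joint would pass 70% of its speed; a pose out of reach is approached as far as the arm can. A call is refused whole if a number of a shift passes 1 or a number of a turn 1, either way. A call with a gripper value outside its range is refused whole. The fingers move at their own pace and stop on an object; "force" is the grip in N (left out, the last holds). Time passes only in rows, so rows that do not move let the fingers close. It gives the time, the measured TCP pose, the force and the opening at its end, in the units of the state.
- read_state(): the state, without advancing time (a new reading comes with each control period).
- camera(name): name is "side" or "top" or "wrist"; returns the picture (420x560x3 uint8, blue, green, red); there is no depth.
- camera_info(name): a dict with "fx", "fy", "cx", "cy" (pixels), "extrinsics" (4x4, takes a point from camera to world coordinates); the wrist camera has in their place "tool_from_camera" (4x4, takes a point from camera to tool coordinates, whose origin is the TCP and whose axes are the tool frame's). Camera axes: x right, y down, z forward; pixel columns grow to the right and rows downward; lengths in m; the calibration is good to about 2 mm. A picture is of the moment at which its call begins: read the wrist's pose just before it. camera_info takes no time and is no camera call.
- close_job(): hands the job in, once; it reports no verdict.
Trained networks look in the newest picture that a camera, given by its name, has taken for a name from the list of things; names that differ only in an ending like _2 or _b are one class to them, and where a whole thing is asked for, a point or a joint stands for the part that bears it (a point fixed in the world has none). Each returns a list of dicts, best first, with "conf" (0 to 1); they miss things now and then, are a little off and sometimes report something else, mostly with a low value. They report only what shows in the picture. A call takes as long as a camera call.
- recognise(query, camera): "box" ([centre column, centre row, width, height] in pixels, round what is visible of it).
- silhouettes(query, camera): "mask" (420x560 bool, what is visible of it) and "box" ([centre column, centre row, width, height] in pixels, round what is visible of it).
- pinpoint(query, camera): "xy" ([column, row] in pixels: a listed point, or the origin of a listed thing).
The state is a dict: "time": time; "joint_positions": joint angles; "joint_vel": joint speeds; "joint_torque": joint torques, N m; "ee_pos": TCP position; "eef_rot": TCP orientation; "ft_force": force on the tool from outside, world axes, zero at the start; "torque": the same for the moment, N m; "width": finger opening in m.
Only numpy, scipy, OpenCV 4.12 (cv2) and the standard library are available. Lean on these libraries where they do the work, as an engineer would, in place of code of your own. Each camera call takes 0.05 s, during which the arm holds its last target. There are 200 camera calls.

## Task

Choose the third filter on the photometer: with the fingertips gently push the orange filter lever along its slot, away from the plain end where it is parked, feel it click and let it rest in the third click (green dot) without ever running on past it. Push from one side only, never taking the lever between the fingers. Only when it rests there, press the green read key on the bench fully down, let it come up again and move clear; leave the bottles, vial and box as they are.

Things in the scene. Friction and masses are not known exactly. Their poses are not given: they have to be found in the camera images.
- photometer: White fixed instrument with black deck, 220 (x) x 240 (y) mm, deck 85 mm above the bench. Origin: centre of its underside. Slot on the deck along its y at x = -45 mm. One coloured dot per click (red, yellow, green, blue, purple) beside it at x = -11, y = -24, -6, 12, 30, 48 mm; the slot's -y end is plain. Closed grey cap (52 mm wide, 14 mm tall) at x = 55, y = 45 mm.
- filter_lever (a joint): Lever travel (m) along the photometer's +y; 0 at the slot's plain end, end stop 0.116. Starts at 0 to 0.015. Clicks at 0.036, 0.054, 0.072 (third), 0.090, 0.108. About 1 N moves it in the plain run; entering the first click or leaving any takes 5 to 6 N; past the ridge half-way between clicks (9 mm before each) it snaps forward into the next one and stays.
- lever_knob (a point): Centre of the orange lever knob: 28 mm along the photometer's x, 12 mm along its y (the push direction), 30 mm tall, its underside 12 mm and its top 42 mm above the deck, on a thin steel stem. It slides along the photometer's y only.
- third_mark (a point): Point on the deck (85 mm above the bench) in the slot beside the green dot, straight below the middle of the knob when the lever rests in the third click.
- read_key (a joint): How far the green read key is pressed, in m: 0 up, 0.006 fully down (bottom). A spring brings it up; fully down takes about 5 N.
- read_key_top (a point): Centre of the top face of the green round read key (36 mm across), facing up; it stands in a white housing fixed to the bench. Pressed straight down.
- cuvette_box: Bystander: loose blue box 65 x 55 x 36 mm; origin at the centre of its underside.
- sample_bottle: Bystander: loose white bottle, 44 mm across, 85 mm tall; origin at the centre of its underside.
- reagent_jar: Bystander: loose amber jar with red cap, 48 mm across, 62 mm tall; origin at the centre of its underside.
- vial: Bystander: small loose glass vial with blue cap, 24 mm across, 42 mm tall, standing on the rear of the photometer's deck; origin at the centre of its underside.

How it is judged:
By the outcome, as a careful person would: the job done as asked, in the order asked, and still so for the second after the job is handed in, with the robot touching nothing.
It also fails if it takes over 69 s, if anything falls off the work surface, if the arm or the gripper's body presses on something with over 40 N, if the wrist force passes 120 N, or if a joint passes its speed limit or range.

## Working session

There is one attempt and no reset: what is moved stays moved. The work goes in short steps, Python scripts to look and compute and a tool call to move; the robot and the scene stay as the last step left them, time stands still between calls to the robot, and variables do not carry over. Pictures are saved under pics/ and viewed, about 8 in all and at most 12, crops included, and the job is handed in when it is done.

Besides the shell and the picture viewer there is one more tool, called as name([rows], argument=value, ...), one row to a line, values as JSON. carry_out: Moves the arm, as the interface text tells. Its arguments: {"type":"object","properties":{"rows":{"type":"array","items":{"type":"array","items":{"type":"number"}}},"force":{"type":"number"}},"required":["rows"]}

```bash
mkdir -p pics
cat > h.py <<'E'
from bench import *
import numpy as np, cv2
from scipy.spatial.transform import Rotation as R
def ray(cam,xy,st=None):
    i=camera_info(cam)
    if 'extrinsics' in i: T=np.array(i['extrinsics'])
    else:
        st=st or read_state(); A=np.eye(4);A[:3,:3]=R.from_quat(st['eef_rot']).as_matrix();A[:3,3]=st['ee_pos']
        T=A@np.array(i['tool_from_camera'])
    d=np.array([(xy[0]-i['cx'])/i['fx'],(xy[1]-i['cy'])/i['fy'],1.])
    return T[:3,3],T[:3,:3]@d
def atz(cam,xy,z,st=None):
    o,d=ray(cam,xy,st); return o+d*(z-o[2])/d[2]
def tri(rs):
    A=np.zeros((3,3));b=np.zeros(3)
    for o,d in rs:
        d=d/np.linalg.norm(d);P=np.eye(3)-np.outer(d,d);A+=P;b+=P@o
    x=np.linalg.solve(A,b);return x,[np.linalg.norm((np.eye(3)-np.outer(d,d)/(d@d))@(x-o)) for o,d in rs]
E
cat > a.py <<'E'
from h import *
np.set_printoptions(precision=4,suppress=True)
s=read_state();print(s)
for c in('side','top'):
    cv2.imwrite(f'pics/{c}0.png',camera(c))
for q in('photometer','lever_knob','third_mark','read_key_top','cuvette_box','sample_bottle','reagent_jar','vial'):
    rs=[]
    for c in('side','top'):
        p=pinpoint(q,c)
        print(q,c,[(np.round(k['xy'],1),round(k['conf'],2)) for k in p[:2]])
        if p: rs.append(ray(c,p[0]['xy']))
    if len(rs)==2: print('  ->',*tri(rs))
for c in('side','top'): print(c,np.array(camera_info(c)['extrinsics']))
E
python3 a.py
```

```text
{'time': 0.0, 'joint_positions': array([-1.3016,  0.3329, -0.0647,  1.4609,  0.0216,  1.3499, -0.0885]), 'joint_vel': array([ 0.0005,  0.001 ,  0.0002, -0.0021, -0.0004, -0.0008,  0.001 ]), 'joint_torque': array([ -0.0001, -62.3232,   0.0246, -38.9922,  -0.0614,   0.0394,
         0.0001]), 'ee_pos': array([0.1797, 0.5982, 0.2357]), 'eef_rot': array([ 0.8024,  0.5968, -0.0005,  0.0004]), 'ft_force': array([-0.3037, -0.1015,  0.071 ]), 'torque': array([-0.0045,  0.0292, -0.0033]), 'width': 0.0868957250570125}
photometer side [(array([285.7, 241.4]), 0.78)]
photometer top [(array([280.8, 227.8]), 0.69), (array([309.5, 241.3]), 0.18)]
  -> [ 0.5618 -0.0054  0.0016] [np.float64(0.0027626905050271286), np.float64(0.0027626905050269985)]
lever_knob side [(array([261.2, 226.5]), 0.68)]
lever_knob top [(array([311.5, 239.9]), 0.55), (array([273.3, 239.8]), 0.54)]
  -> [ 0.5159 -0.0651  0.1191] [np.float64(0.00023794243135303315), np.float64(0.00023794243135290112)]
third_mark side [(array([265.5, 212. ]), 0.84)]
third_mark top [(array([272.6, 241.7]), 0.84)]
  -> [0.5205 0.0129 0.0774] [np.f
[... 718 characters left out ...]
reagent_jar side [(array([317.6, 150.9]), 0.8)]
reagent_jar top [(array([147.2, 182.5]), 0.71), (array([273.6, 241.2]), 0.65)]
  -> [0.6631 0.3028 0.0056] [np.float64(0.0001721995256865224), np.float64(0.00017219952568645096)]
vial side [(array([322.6, 242. ]), 0.78)]
vial top [(array([317.4, 190.8]), 0.42)]
  -> [ 0.6297 -0.0818  0.0842] [np.float64(0.004283131763947601), np.float64(0.004283131763947384)]
side [[ 0.9991 -0.0394  0.0121  0.5439]
 [-0.0368 -0.719   0.6941 -0.6534]
 [-0.0187 -0.6939 -0.7198  0.7619]
 [ 0.      0.      0.      1.    ]]
top [[ 0.0012 -0.9816  0.1909  0.4036]
 [-0.9999 -0.0034 -0.0113  0.0086]
 [ 0.0118 -0.1908 -0.9816  0.9576]
 [ 0.      0.      0.      1.    ]]
```

```bash
python3 -c "
import cv2,numpy as np
a=cv2.imread('pics/side0.png');b=cv2.imread('pics/top0.png')
cv2.imwrite('pics/m0.png',cv2.resize(a,(800,600)))
cv2.imwrite('pics/m1.png',cv2.resize(b,(800,600)))"
```

```text
(no output)
```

View pics/m0.png

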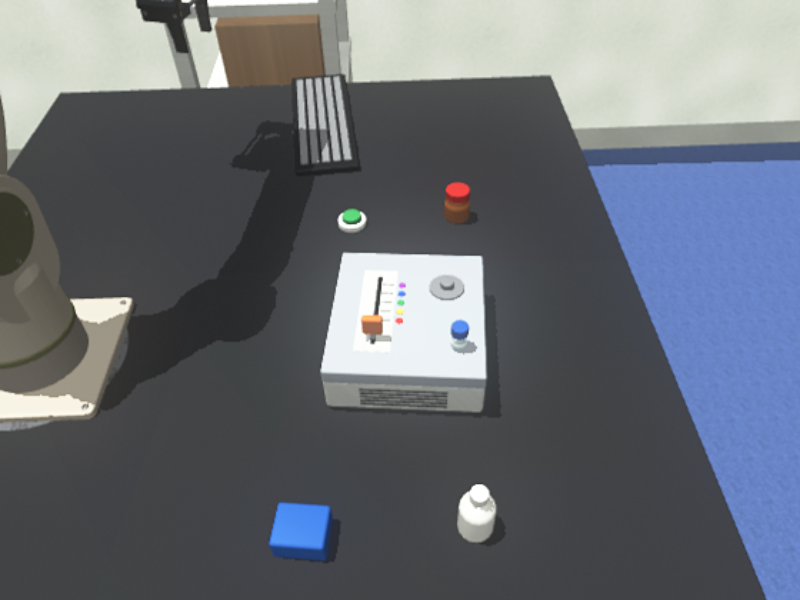

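View pics/m1.png

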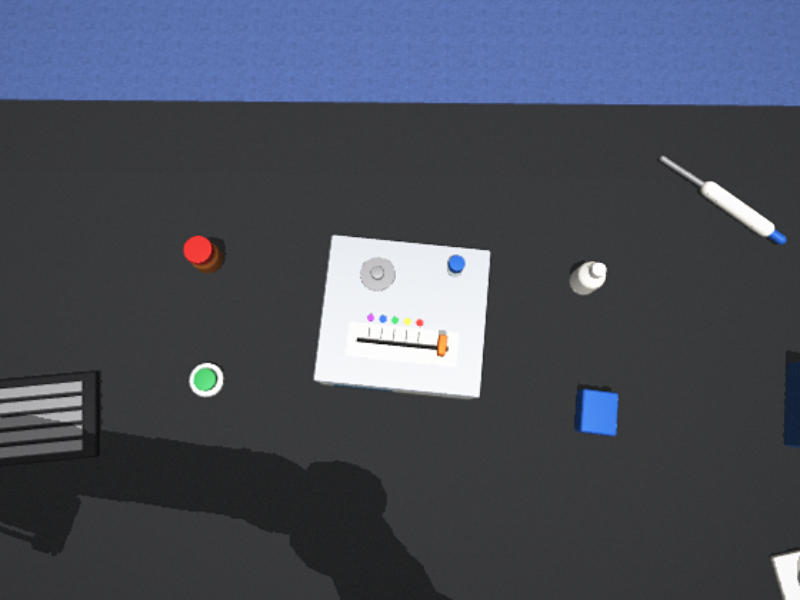

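The pictures agree with the networks. Seen from the top (800 px view), the knob is at (443,345), the dots run (420,322)→(370,317), the key is at (205,379), and the photometer is turned a few degrees. The side view shows the knob at (372,325) near the plain end. Next I fit the photometer's pose from the dots.

```bash
cat > b.py <<'E'
from h import *
np.set_printoptions(precision=4,suppress=True)
# dots by hue in both views; seeds in 560px
seeds={'top':[(420,322),(407,321),(395,320),(383,319),(370,317)],'side':[(399,321),(400,312),(401,303),(402,294),(402,285)]}
L=np.array([[-.011,y] for y in(-.024,-.006,.012,.03,.048)])
allW=[]
for c in seeds:
    im=cv2.imread(f'pics/{c}0.png').astype(float);W=[]
    for u,v in seeds[c]:
        u*=.7;v*=.7;x0,y0=int(round(u)),int(round(v))
        p=im[y0-4:y0+5,x0-4:x0+5];sat=p.max(2)-p.min(2);sat[sat<60]=0
        yy,xx=np.mgrid[-4:5,-4:5];W.append(atz(c,(x0+(sat*xx).sum()/sat.sum(),y0+(sat*yy).sum()/sat.sum()),.085)[:2])
    W=np.array(W);print(c,W.ravel());allW.append(W)
def fit(W):
    a=L-L.mean(0);b=W-W.mean(0);t=np.arctan2((a[:,0]*b[:,1]-a[:,1]*b[:,0]).sum(),(a*b).sum())
    M=np.array([[np.cos(t),-np.sin(t)],[np.sin(t),np.cos(t)]]);return t,W.mean(0)-M@L.mean(0),M
for W in allW+[sum(allW)/2]:
    t,o,M=fit(W);print('yaw',np.degrees(t),'org',o,'third',o+M@[-.045,.012],'zero',o+M@[-.045,-.06])
for c in seeds:
    im=cv2.imread(f'pics/{c}0.png');h=cv2.cvtColor(im,cv2.COLOR_BGR2HSV)
    for n,lo,hi,w in(('knob',(5,150,90),(16,255,255),None),('key',(50,120,50),(80,255,255),None)):
        m=cv2.inRange(h,lo,hi);k,_,st,ce=cv2.connectedComponentsWithStats(m)
        for i in range(1,k):
            if st[i,4]>25: print(c,n,st[i],ce[i],atz(c,ce[i],.112 if n=='knob' else .025))
print('key masks',[ (c,[(k['box'],k['conf']) for k in recognise('read_key',c)[:2]]) for c in('side','top')])
E
python3 b.py
```

```text
top [ 0.5505 -0.0305  0.5522 -0.0129  0.5538  0.0054  0.5558  0.0229  0.5575
  0.041 ]
side [ 0.5509 -0.0291  0.5523 -0.0122  0.5541  0.0054  0.556   0.0231  0.5574
  0.0387]
yaw -5.59798074680337 org [ 0.5637 -0.0078] third [0.5201 0.0085] zero [ 0.5131 -0.0632]
yaw -5.616974597922133 org [ 0.5639 -0.0078] third [0.5203 0.0085] zero [ 0.5133 -0.0631]
yaw -5.607265002753516 org [ 0.5638 -0.0078] third [0.5202 0.0085] zero [ 0.5132 -0.0631]
top knob [134 172  19  17  92] [145.4565 183.0109] [0.6332 0.2735 0.112 ]
top knob [306 234   7  15  61] [308.7049 241.1311] [ 0.5141 -0.0602  0.112 ]
top key [136 258  16  15 190] [143.1263 265.1263] [0.4719 0.2945 0.025 ]
side knob [311 140  16   8  60] [317.3667 143.7833] [0.6481 0.1947 0.112 ]
side key [240 146  12  11 105] [245.8667 151.1048] [0.4741 0.2886 0.025 ]
key masks [('side', [([244.7, 151.5, 18.3, 8.6], 0.51)]), ('top', [([145.7, 266.5, 19.4, 23.6], 0.53)])]
```

carry_out([
  [1,0,0,0,-0.75],
  [1,0,0,0,-0.75],
  [1,0,0,0,-0.7],
  [1,-0.5,1,0,0],
  [1,-0.5,1,0,0],
  [1,-0.5,1,0,0],
  [1,-0.5,1,0,0],
  [1,-1,0.7,0,0],
  [1,-1,0.7,0,0],
  [1,-1,0.7,0,0],
  [1,-1,0.7,0,0],
  [1,-1,0.7,0,0],
  [1,-1,0.7,0,0],
  [1,-1,0.7,0,0],
  [1,-1,0.7,0,0],
  [1,-1,0.7,0,0],
  [1,-1,0.5,0,0],
  [1,-1,0.5,0,0],
  [1,-1,0.3,0,0],
  [1,0,0,0,0],
], force=40)

```text
time: 2.67
ee_pos: [0.501, 0.1292, 0.235]
eef_rot: [0.736, 0.677, 0.002, -0.001]
ft_force: [-0.0, -1.0, 0.6]
width: 0.0003
```

carry_out([
  [1,-1,0.2,0,0.15],
  [1,-1,0.2,0,0],
  [1,-1,0.2,0,0],
  [1,-1,0.2,0,0],
  [1,-1,0.2,0,0],
  [1,-1,0,0,0],
  [1,-1,0,0,0],
  [1,-0.7,0,0,0],
  [1,0,0,0,0],
  [1,0,0,0,0],
])

```text
time: 3.5
ee_pos: [0.5085, -0.1149, 0.2352]
eef_rot: [0.742, 0.671, 0.004, -0.0]
ft_force: [1.0, 0.4, 0.6]
width: 0.0005
```

```bash
cat > w.py <<'E'
from h import *
import sys
np.set_printoptions(precision=4,suppress=True)
s=read_state();im=camera('wrist');cv2.imwrite('pics/%s.png'%sys.argv[1],im)
print(s['time'],s['ee_pos'],s['eef_rot'],s['ft_force'],s['width'])
u=np.array([.0977,.9952]);z0=np.array([.5132,-.0631])
for q,z in(('lever_knob',.112),('third_mark',.085)):
    for k in pinpoint(q,'wrist')[:2]:
        p=atz('wrist',k['xy'],z,s);print(q,k['xy'],k['conf'],p,'along',(p[:2]-z0)@u)
print(np.array(camera_info('wrist')['tool_from_camera']))
E
python3 w.py w1
```

```text
3.5 [ 0.5085 -0.1149  0.2352] [ 0.7417  0.6708  0.0036 -0.0004] [1.0146 0.4438 0.6059] 0.0005250625650842157
lever_knob [338.9, 201.1] 0.65 [ 0.5101 -0.061   0.112 ] along 0.0017429046961971164
third_mark [398.2, 194.4] 0.62 [0.5165 0.006  0.085 ] along 0.06907796477084861
[[ 1.     -0.0008  0.0009 -0.0006]
 [ 0.0006  0.9664  0.2572 -0.0706]
 [-0.0011 -0.2572  0.9664 -0.1483]
 [ 0.      0.      0.      1.    ]]
```

View pics/w1.png

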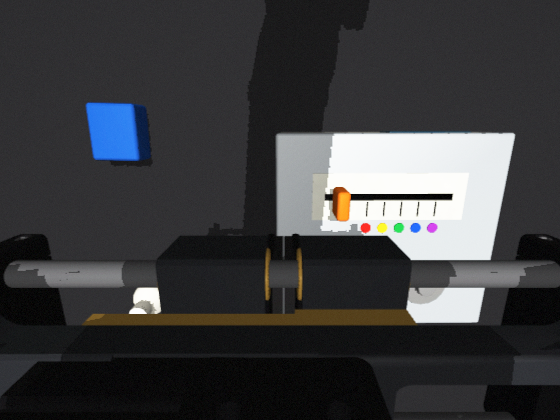

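The wrist view shows the knob at (341,203) and the dots along row 228. The fingers are behind the knob on the plain-end side, about 33 mm clear. I can descend here.

carry_out([
  [1,0,0,0.8,0],
  [1,0,0,0.8,0],
  [1,0,0,0.8,0],
  [1,0,0,0.8,0],
  [1,0,0,0.5,0],
  [1,0,0,0.2,0],
  [1,0,0,0,0],
  [1,0,0,0,0],
])

```text
time: 4.32
ee_pos: [0.5129, -0.1008, 0.1149]
eef_rot: [0.735, 0.678, 0.006, -0.001]
ft_force: [0.2, -1.1, 1.1]
width: 0.0006
```

carry_out([
  [1,0.3,0,0,0],
  [1,0.3,0,0,0],
  [1,0.1,0,0,0],
  [1,0,0,0,0],
])

```text
time: 4.65
ee_pos: [0.517, -0.0764, 0.1186]
eef_rot: [0.734, 0.679, 0.008, 0.001]
ft_force: [0.5, -0.2, 0.2]
width: 0.0006
```

Run:
```python
from h import *
s=read_state();print(s['ee_pos'],s['ft_force'],s['joint_vel'])
```

```text
[ 0.51698554 -0.07637245  0.11855744] [ 0.4896425  -0.22020063  0.24924377] [-0.01747354 -0.01255541 -0.00375324 -0.00696523  0.00028573  0.00254134
 -0.00727058]
```

```bash
python3 w.py w2 | grep -v '^ *\['
cat > k.py <<'E'
from h import *
import sys
np.set_printoptions(precision=4,suppress=True)
u=np.array([.0977,.9952]);z0=np.array([.5132,-.0631])
s=read_state();print(s['ee_pos'],'tcp along',(s['ee_pos'][:2]-z0)@u,'F',s['ft_force'])
# knob from top/side: orange blob + networks
for c in('top','side'):
    im=camera(c)
    if len(sys.argv)>1: cv2.imwrite(f'pics/{sys.argv[1]}{c}.png',im)
    for k in pinpoint('lever_knob',c)[:2]:
        p=atz(c,k['xy'],.112);print(c,k['xy'],round(k['conf'],2),p,'along',(p[:2]-z0)@u)
E
python3 k.py k1
python3 -c "
import cv2,numpy as np
a=cv2.imread('pics/w2.png')[100:310,180:460];b=cv2.imread('pics/k1side.png')[150:300,200:350]
cv2.imwrite('pics/c2.png',np.hstack([cv2.resize(a,(480,360)),cv2.resize(b,(320,360))]))"
```

```text
4.65 [ 0.517  -0.0764  0.1186] [0.7345 0.6786 0.0082 0.0009] [ 0.4896 -0.2202  0.2492] 0.0005508758463308068
lever_knob [313.8, 244.7] 0.6 [ 0.5111 -0.0589  0.112 ] along 0.004009734026769501
third_mark [410.5, 232.4] 0.73 [0.5194 0.0079 0.085 ] along 0.07129680824290467
[ 0.5166 -0.0777  0.1182] tcp along -0.014216317343994532 F [0.1159 0.7143 0.4614]
```

View pics/c2.png

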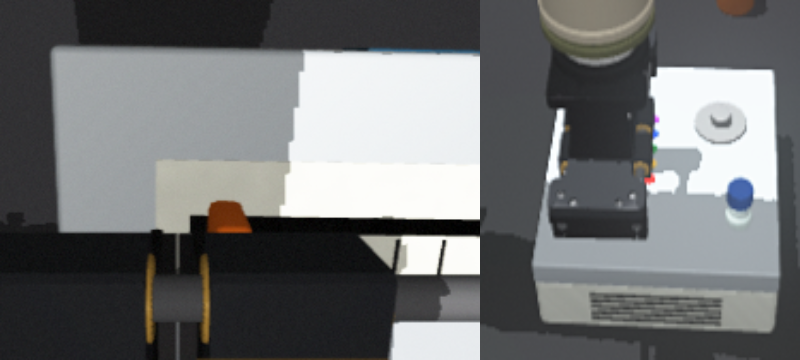

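Fingers are right behind the knob at its plain-end side. I start pushing gently.

carry_out([
  [1,0.1,0,0,0],
  [1,0.1,0,0,0],
  [1,0,0,0,0],
])

```text
time: 5.25
ee_pos: [0.5166, -0.0728, 0.1178]
eef_rot: [0.736, 0.677, 0.007, 0.001]
ft_force: [-1.2, 0.3, -0.2]
width: 0.0008
```

carry_out([
  [1,0.1,0,0,0],
  [1,0.1,0,0,0],
  [1,0,0,0,0],
])

```text
time: 5.5
ee_pos: [0.5172, -0.0665, 0.1177]
eef_rot: [0.736, 0.677, 0.007, 0.001]
ft_force: [-0.2, -0.4, -0.3]
width: 0.0001
```

carry_out([
  [1,0.1,0,0,0],
  [1,0,0,0,0],
])

```text
time: 5.67
ee_pos: [0.5175, -0.063, 0.1178]
eef_rot: [0.736, 0.677, 0.007, 0.001]
ft_force: [0.6, 0.1, -0.4]
width: 0.0003
```

```bash
python3 w.py w3 | grep -v '^ *\[';python3 k.py
```

```text
5.6667 [ 0.5175 -0.063   0.1178] [0.7359 0.677  0.0071 0.001 ] [ 0.5574  0.1449 -0.4257] 0.00025935820584088677
lever_knob [310.7, 244.7] 0.79 [ 0.5112 -0.0473  0.112 ] along 0.015544778464275268
lever_knob [388.3, 235.1] 0.24 [ 0.5092 -0.0035  0.112 ] along 0.058903344394694405
third_mark [390.3, 232.2] 0.76 [0.5186 0.0075 0.085 ] along 0.07081363297379578
[ 0.5174 -0.0636  0.1178] tcp along -0.00010288017919437782 F [0.763  0.7555 0.2232]
top [273.7, 240.2] 0.61 [0.5158 0.0101 0.112 ] along 0.07306512886755141
```

carry_out([
  [1,0.1,0,0,0],
  [1,0,0,0,0],
])

```text
time: 6.18
ee_pos: [0.5177, -0.0609, 0.1178]
eef_rot: [0.736, 0.677, 0.007, 0.001]
ft_force: [0.6, -0.3, 1.1]
width: 0.0005
```

carry_out([
  [1,0.1,0,0,0],
  [1,0,0,0,0],
])

```text
time: 6.35
ee_pos: [0.5178, -0.0588, 0.1178]
eef_rot: [0.737, 0.676, 0.006, 0.002]
ft_force: [-0.1, -2.4, 0.2]
width: 0.0004
```

carry_out([
  [1,0.1,0,0,0],
])

```text
time: 6.43
ee_pos: [0.5179, -0.0572, 0.1178]
eef_rot: [0.737, 0.676, 0.006, 0.002]
ft_force: [0.0, -4.9, -0.6]
width: 0.0003
```

carry_out([
  [1,0.05,0,0,0],
])

```text
time: 6.52
ee_pos: [0.5181, -0.0559, 0.1179]
eef_rot: [0.737, 0.676, 0.006, 0.002]
ft_force: [-0.7, -4.0, -0.3]
width: 0.0003
```

```bash
python3 w.py w4 | grep -v '^ *\[';python3 k.py
```

```text
6.5167 [ 0.5181 -0.0559  0.1179] [0.7373 0.6756 0.0058 0.0023] [-0.6583 -3.9587 -0.2717] 0.00026301736629368705
lever_knob [312.2, 244.7] 0.64 [ 0.5119 -0.0394  0.112 ] along 0.02348089975622296
third_mark [379.6, 233.1] 0.86 [0.5193 0.0074 0.085 ] along 0.07073233195651515
[ 0.5181 -0.0559  0.1179] tcp along 0.00766472075213745 F [ 0.0299 -4.0095 -0.5744]
```

carry_out([
  [1,0.06,0,0,0],
])

```text
time: 6.95
ee_pos: [0.5182, -0.0543, 0.1179]
eef_rot: [0.737, 0.675, 0.006, 0.002]
ft_force: [-0.0, -3.5, -0.5]
width: 0.0005
```

carry_out([
  [1,0.06,0,0,0],
])

```text
time: 7.03
ee_pos: [0.5184, -0.0523, 0.1179]
eef_rot: [0.737, 0.675, 0.006, 0.002]
ft_force: [1.3, -2.5, -0.6]
width: 0.0006
```

carry_out([
  [1,0.06,0,0,0],
])

```text
time: 7.12
ee_pos: [0.5186, -0.0499, 0.1179]
eef_rot: [0.737, 0.675, 0.006, 0.002]
ft_force: [0.2, -0.1, -0.8]
width: 0.0007
```

```bash
python3 w.py w5 | grep -v '^ *\[';python3 k.py
```

```text
7.1167 [ 0.5186 -0.0499  0.1179] [0.7373 0.6755 0.0062 0.0019] [ 0.1812 -0.1123 -0.7793] 0.0007379131609917514
lever_knob [311.8, 246.1] 0.55 [ 0.5133 -0.0336  0.112 ] along 0.02937065798982957
third_mark [368.8, 233.7] 0.87 [0.5197 0.0064 0.085 ] along 0.0697961308046857
[ 0.5186 -0.0495  0.1179] tcp along 0.014023149057327247 F [ 0.2319 -0.0478  0.1187]
```

carry_out([
  [1,0.06,0,0,0],
])

```text
time: 7.55
ee_pos: [0.5187, -0.0487, 0.1179]
eef_rot: [0.738, 0.675, 0.006, 0.002]
ft_force: [0.3, 0.0, 0.1]
width: 0.0003
```

carry_out([
  [1,0,0,0,0],
])

```text
time: 7.63
ee_pos: [0.5187, -0.0483, 0.1179]
eef_rot: [0.737, 0.675, 0.006, 0.002]
ft_force: [0.2, 0.4, 0.0]
width: 0.0001
```

```bash
python3 w.py w6 | grep -v '^ *\[';python3 k.py
```

```text
7.6333 [ 0.5187 -0.0483  0.1179] [0.7374 0.6754 0.0062 0.0019] [0.212  0.4182 0.0408] 7.613913961079382e-05
lever_knob [323.3, 245.9] 0.57 [ 0.5138 -0.0255  0.112 ] along 0.03751224004275283
third_mark [367.0, 230.1] 0.73 [0.5171 0.0069 0.085 ] along 0.07001911846455058
[ 0.5186 -0.0487  0.1179] tcp along 0.014880940686120739 F [ 0.0338 -0.7855  0.8134]
```

The first click has snapped in: the knob jumped about 7 mm ahead of the fingers and the force dropped to zero. On to the second, whose ridge I expect at TCP y≈-0.031.

carry_out([
  [1,0.15,0,0,0],
  [1,0.1,0,0,0],
])

```text
time: 8.15
ee_pos: [0.5193, -0.0416, 0.118]
eef_rot: [0.738, 0.675, 0.006, 0.002]
ft_force: [0.1, -3.7, 0.1]
width: 0.0007
```

carry_out([
  [1,0.1,0,0,0],
])

```text
time: 8.23
ee_pos: [0.5195, -0.0394, 0.118]
eef_rot: [0.738, 0.675, 0.005, 0.003]
ft_force: [1.0, -4.7, -0.5]
width: 0.0003
```

carry_out([
  [1,0.07,0,0,0],
])

```text
time: 8.32
ee_pos: [0.5196, -0.0377, 0.118]
eef_rot: [0.738, 0.674, 0.005, 0.003]
ft_force: [-0.4, -3.5, 0.1]
width: 0.0005
```

carry_out([
  [1,0.07,0,0,0],
])

```text
time: 8.4
ee_pos: [0.5198, -0.0358, 0.118]
eef_rot: [0.738, 0.674, 0.005, 0.003]
ft_force: [0.0, -3.3, -0.3]
width: 0.0003
```

```bash
python3 w.py w7 | grep -v '^ *\['
```

```text
8.4 [ 0.5198 -0.0358  0.118 ] [0.7385 0.6743 0.0049 0.0031] [ 0.0166 -3.2759 -0.2796] 0.00026893484063467366
lever_knob [313.6, 246.7] 0.91 [ 0.5151 -0.0185  0.112 ] along 0.04453925708523321
lever_knob [349.5, 232.5] 0.16 [0.5084 0.002  0.112 ] along 0.06431939618728887
third_mark [349.1, 234.5] 0.95 [0.5204 0.0074 0.085 ] along 0.07084949931211594
```

carry_out([
  [1,0.06,0,0,0],
])

```text
time: 8.63
ee_pos: [0.52, -0.0335, 0.118]
eef_rot: [0.738, 0.674, 0.005, 0.003]
ft_force: [0.3, -1.6, -0.8]
width: 0.0007
```

carry_out([
  [1,0.05,0,0,0],
])

```text
time: 8.72
ee_pos: [0.5202, -0.0316, 0.118]
eef_rot: [0.738, 0.675, 0.005, 0.003]
ft_force: [0.2, -0.9, 0.2]
width: 0.0006
```

carry_out([
  [1,0,0,0,0],
])

```text
time: 8.8
ee_pos: [0.5203, -0.0308, 0.118]
eef_rot: [0.738, 0.675, 0.006, 0.003]
ft_force: [0.5, 1.6, 0.4]
width: 0.0006
```

```bash
python3 w.py w8 | grep -v '^ *\['
```

```text
8.8 [ 0.5203 -0.0308  0.118 ] [0.738  0.6747 0.0056 0.0025] [0.4983 1.6403 0.4041] 0.0005860581545896567
lever_knob [314.2, 245.1] 0.78 [ 0.5146 -0.0131  0.112 ] along 0.049846164335915676
third_mark [342.1, 233.9] 0.85 [0.52   0.0079 0.085 ] along 0.07127691784734079
```

carry_out([
  [1,0,0,0,0],
])

```text
time: 9.03
ee_pos: [0.5202, -0.0311, 0.118]
eef_rot: [0.738, 0.675, 0.006, 0.003]
ft_force: [-0.3, 0.0, -0.6]
width: 0.0005
```

```bash
python3 w.py w9 | grep -v '^ *\['
```

```text
9.0333 [ 0.5202 -0.0311  0.118 ] [0.7381 0.6747 0.0056 0.0026] [-0.3152  0.0286 -0.5692] 0.0004937945248980929
lever_knob [323.4, 245.5] 0.77 [ 0.5153 -0.0083  0.112 ] along 0.05475727527967508
third_mark [344.4, 230.7] 0.72 [0.5179 0.0091 0.085 ] along 0.07233926703745185
```

Second click is in (knob at 0.0548, nominal 0.054). The third ridge should come at TCP y≈-0.013.

carry_out([
  [1,0.15,0,0,0],
  [1,0.1,0,0,0],
])

```text
time: 9.35
ee_pos: [0.5209, -0.024, 0.1181]
eef_rot: [0.739, 0.674, 0.006, 0.003]
ft_force: [-0.2, -2.2, -0.7]
width: 0.0002
```

carry_out([
  [1,0.1,0,0,0],
])

```text
time: 9.43
ee_pos: [0.5211, -0.0216, 0.1181]
eef_rot: [0.739, 0.674, 0.005, 0.003]
ft_force: [-0.2, -4.9, 0.1]
width: 0.0009
```

carry_out([
  [1,0.07,0,0,0],
])

```text
time: 9.52
ee_pos: [0.5213, -0.0199, 0.1181]
eef_rot: [0.739, 0.674, 0.005, 0.003]
ft_force: [0.4, -3.4, -0.1]
width: 0.0002
```

carry_out([
  [1,0.07,0,0,0],
])

```text
time: 9.6
ee_pos: [0.5215, -0.018, 0.1181]
eef_rot: [0.739, 0.674, 0.005, 0.004]
ft_force: [0.2, -2.1, 0.0]
width: 0.0004
```

```bash
python3 w.py w10 | grep -v '^ *\['
```

```text
9.6 [ 0.5215 -0.018   0.1181] [0.739  0.6737 0.0045 0.0036] [ 0.1738 -2.1203  0.0213] 0.0004287679317417098
lever_knob [314.1, 245.3] 0.93 [ 0.5159 -0.0004  0.112 ] along 0.06265229520619277
third_mark [321.5, 233.3] 0.64 [0.5196 0.0071 0.085 ] along 0.07045128283034324
```

carry_out([
  [1,0.06,0,0,0],
])

```text
time: 9.83
ee_pos: [0.5217, -0.0157, 0.1181]
eef_rot: [0.739, 0.674, 0.005, 0.003]
ft_force: [-0.5, -2.4, -0.3]
width: 0.0005
```

carry_out([
  [1,0.05,0,0,0],
])

```text
time: 9.92
ee_pos: [0.5218, -0.0139, 0.1181]
eef_rot: [0.739, 0.674, 0.005, 0.003]
ft_force: [0.9, -0.7, 0.1]
width: 0.0008
```

carry_out([
  [1,0,0,0,0],
  [1,0,0,0,0],
])

```text
time: 10.08
ee_pos: [0.5219, -0.0125, 0.1181]
eef_rot: [0.738, 0.674, 0.005, 0.003]
ft_force: [0.0, 0.1, 0.6]
width: 0.0003
```

```bash
python3 w.py w11 | grep -v '^ *\['
```

```text
10.0833 [ 0.5219 -0.0125  0.1181] [0.7384 0.6743 0.0053 0.0028] [0.024  0.1301 0.5985] 0.00025842444213936575
lever_knob [323.5, 245.2] 0.53 [0.5168 0.0104 0.112 ] along 0.07348551808831395
third_mark [311.8, 232.1] 0.58 [0.5186 0.0063 0.085 ] along 0.06961926465205474
third_mark [288.1, 245.3] 0.51 [ 0.5264 -0.01    0.085 ] along 0.05415024671986359
```

The third click snapped in: knob at 0.0735, with the same finger-to-knob gap as the earlier clicks. I back off, rise and check.

carry_out([
  [1,-0.3,0,0,0],
  [1,-0.5,0,0,0],
  [1,-0.5,0,0,0],
  [1,-0.2,0,0,0],
  [1,0,0,-0.4,0],
  [1,0,0,-0.7,0],
  [1,0,0,-0.7,0],
  [1,0,0,-0.7,0],
  [1,0,0,-0.7,0],
  [1,0,0,-0.4,0],
  [1,0,0,0,0],
])

```text
time: 11.15
ee_pos: [0.5142, -0.0645, 0.2294]
eef_rot: [0.74, 0.673, 0.004, 0.002]
ft_force: [-0.6, 0.6, 0.0]
width: 0.0006
```

carry_out([
  [1,0.5,-0.5,0,0],
  [1,1,-0.5,0,0],
  [1,1,-0.5,0,0],
  [1,1,-0.5,0,0],
  [1,1,-0.5,0,0],
  [1,1,0,0,0],
  [1,1,0,0,0],
  [1,1,0,0,0],
  [1,0.5,0,0,0],
  [1,0,0,0,0],
  [1,0,0,0,0],
])

```text
time: 12.07
ee_pos: [0.4573, 0.1885, 0.221]
eef_rot: [0.742, 0.671, 0.001, 0.001]
ft_force: [-0.6, -1.6, 0.4]
width: 0.0
```

```bash
cat > c.py <<'E'
from h import *
import sys
np.set_printoptions(precision=4,suppress=True)
u=np.array([.0977,.9952]);z0=np.array([.5132,-.0631]);n=sys.argv[1]
s=read_state();print(s['time'],s['ee_pos'],s['eef_rot'],s['ft_force'])
rs=[]
for c in('wrist','top','side'):
    im=camera(c);cv2.imwrite(f'pics/{n}{c}.png',im)
    h=cv2.cvtColor(im,cv2.COLOR_BGR2HSV)
    for q in('lever_knob','read_key_top'):
        for k in pinpoint(q,c)[:2]:
            p=atz(c,k['xy'],.112 if q[0]=='l' else .022,s);print(c,q,k['xy'],round(k['conf'],2),p,(p[:2]-z0)@u if q[0]=='l' else '')
    m=cv2.inRange(h,(50,120,50),(80,255,255));k,_,st,ce=cv2.connectedComponentsWithStats(m)
    i=1+st[1:,4].argmax() if k>1 else 0
    if i: print('green',st[i],ce[i],atz(c,ce[i],.022,s)); rs.append(ray(c,ce[i],s))
print(tri(rs))
E
python3 c.py d1
python3 -c "
import cv2,numpy as np
a=cv2.imread('pics/d1wrist.png');b=cv2.imread('pics/d1top.png')[130:340,80:360]
cv2.imwrite('pics/d1.png',np.hstack([cv2.resize(a,(400,300)),cv2.resize(b,(400,300))]))"
```

```text
12.0667 [0.4573 0.1885 0.221 ] [0.7415 0.6709 0.0014 0.0009] [-0.5852 -1.6451  0.4269]
wrist lever_knob [109.2, 282.7] 0.7 [0.5144 0.0115 0.112 ] 0.07438519389140089
green [359 177  29  28 626] [372.7716 190.5208] [0.4697 0.2963 0.022 ]
top lever_knob [274.2, 236.3] 0.42 [0.5237 0.0091 0.112 ] 0.07286579434582094
green [274 222   5   5  15] [276.0667 223.8   ] [0.5647 0.0051 0.022 ]
side lever_knob [262.6, 202.3] 0.72 [0.5192 0.008  0.112 ] 0.07134769035883357
side read_key_top [248.5, 152.9] 0.65 [0.4808 0.2846 0.022 ] 
green [240 146  12  11 107] [245.8037 151.028 ] [0.4736 0.2928 0.022 ]
(array([0.4789, 0.1076, 0.2164]), [np.float64(0.14117238278746266), np.float64(0.11410356576305335), np.float64(0.04040979516532623)])
```

View pics/d1.png

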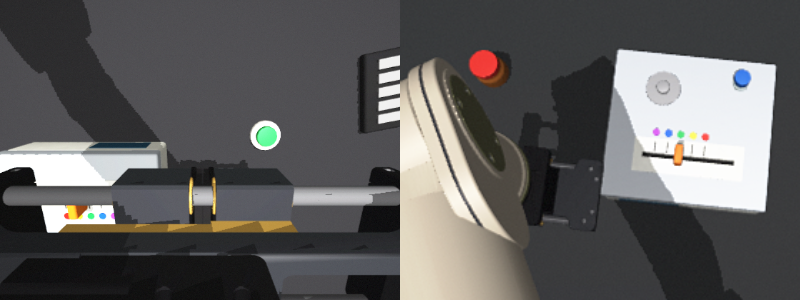

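The lever rests at the green dot: in the top crop the knob (679,153) lines up with the green dot (681,134), and three views give 0.071–0.074 m travel. Key is at about (0.471, 0.295, 0.02). Moving over it.

carry_out([
  [1,0.8,0,0.5,0],
  [1,0.9,0,0.5,0],
  [1,0.9,0.1,0.5,0],
  [1,0.6,0,0.5,0],
  [1,0.2,0,0.5,0],
  [1,0,0,0.5,0],
  [1,0,0,0.3,0],
  [1,0,0,0,0],
  [1,0,0,0,0],
])

```text
time: 13.27
ee_pos: [0.475, 0.2921, 0.1217]
eef_rot: [0.744, 0.668, 0.005, 0.001]
ft_force: [-0.1, -0.4, -0.7]
width: 0.0003
```

```bash
python3 c.py d2
python3 - <<'E'
from h import *
print(tri([ray('top',(143.13,265.13)),ray('side',(245.87,151.1))]))
E
```

```text
13.2667 [0.475  0.2921 0.1217] [0.744  0.6682 0.0052 0.0012] [-0.143  -0.3774 -0.7472]
wrist read_key_top [288.8, 206.2] 0.88 [0.4708 0.2977 0.022 ] 
green [270 186  39  39 808] [289.1374 208.4394] [0.4729 0.2978 0.022 ]
top lever_knob [275.9, 238.8] 0.62 [0.5187 0.0057 0.112 ] 0.06896072367489763
green [274 222   5   5  15] [276.0667 223.8   ] [0.5647 0.0051 0.022 ]
side lever_knob [262.5, 200.4] 0.76 [0.519  0.0136 0.112 ] 0.07685130401217691
side read_key_top [246.6, 151.5] 0.58 [0.4757 0.2907 0.022 ] 
side read_key_top [322.1, 241.5] 0.55 [ 0.6413 -0.0264  0.022 ] 
green [240 146  12  11 106] [245.8585 151.0566] [0.4738 0.2927 0.022 ]
(array([0.492 , 0.1527, 0.1267]), [np.float64(0.15262836996132473), np.float64(0.15674967844520166), np.float64(0.008852466282719719)])
(array([0.47293884, 0.29650938, 0.01870232]), [np.float64(0.0005855153112751527), np.float64(0.0005855153112753441)])
```

carry_out([
  [1,0.14,-0.05,0.4,0],
  [1,0,0,0.5,0],
  [1,0,0,0.5,0],
  [1,0,0,0.5,0],
  [1,0,0,0.3,0],
  [1,0,0,0.1,0],
  [1,0,0,0,0],
  [1,0,0,0,0],
])

```text
time: 14.38
ee_pos: [0.474, 0.2995, 0.0474]
eef_rot: [0.744, 0.669, 0.006, 0.001]
ft_force: [-0.1, 0.3, 0.5]
width: 0.0007
```

Run:
```python
from h import *
for _ in range(2):
    s=read_state();im=camera('wrist')
h=cv2.cvtColor(im,cv2.COLOR_BGR2HSV);m=cv2.inRange(h,(50,120,50),(80,255,255));k,_,st,ce=cv2.connectedComponentsWithStats(m)
print(s['ee_pos'],s['eef_rot'],s['ft_force'])
for i in range(1,k):
    if st[i,4]>50: print(st[i],ce[i],atz('wrist',ce[i],.02,s))
cv2.imwrite('pics/e1.png',im)
```

```text
[0.47412011 0.29958506 0.04764661] [0.74358143 0.66861291 0.00652868 0.00089931] [ 0.55551602 -0.94326965 -0.02150878]
[253 210  54  47 884] [280.48755656 226.76244344] [0.46323707 0.2988058  0.02      ]
```

View pics/e1.png

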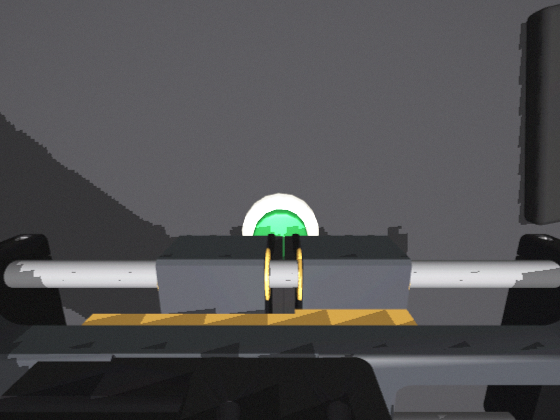

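The key is centred laterally at column 280, with its centre at about row 236, so I shift 3 mm back and press slowly.

carry_out([
  [1,0,-0.08,0.2,0],
  [1,0,0,0.1,0],
  [1,0,0,0,0],
])

```text
time: 14.73
ee_pos: [0.4729, 0.3008, 0.04]
eef_rot: [0.744, 0.668, 0.009, 0.001]
ft_force: [-1.0, -0.6, -0.3]
width: 0.0007
```

carry_out([
  [1,0,0,0.1,0],
  [1,0,0,0,0],
])

```text
time: 14.9
ee_pos: [0.473, 0.301, 0.037]
eef_rot: [0.744, 0.669, 0.009, 0.001]
ft_force: [0.1, 0.0, -0.8]
width: 0.0006
```

carry_out([
  [1,0,0,0.1,0],
])

```text
time: 14.98
ee_pos: [0.4734, 0.3012, 0.0344]
eef_rot: [0.744, 0.669, 0.009, 0.001]
ft_force: [-1.2, 0.1, 3.4]
width: 0.0004
```

carry_out([
  [1,0,0,0.07,0],
])

```text
time: 15.07
ee_pos: [0.4734, 0.3012, 0.0322]
eef_rot: [0.744, 0.668, 0.009, 0.001]
ft_force: [-1.8, -1.3, 4.8]
width: 0.0005
```

carry_out([
  [1,0,0,0.07,0],
])

```text
time: 15.15
ee_pos: [0.4734, 0.3013, 0.0302]
eef_rot: [0.744, 0.668, 0.009, 0.001]
ft_force: [-4.8, -2.3, 19.8]
width: 0.0006
```

carry_out([
  [1,0,0,0.07,0],
])

```text
time: 15.23
ee_pos: [0.4736, 0.3014, 0.0297]
eef_rot: [0.744, 0.668, 0.009, 0.001]
ft_force: [-14.5, -10.4, 45.4]
width: 0.0004
```

carry_out([
  [1,0,0,0.07,0],
])

```text
time: 15.32
ee_pos: [0.4736, 0.3014, 0.0299]
eef_rot: [0.744, 0.668, 0.009, 0.0]
ft_force: [-13.3, -9.5, 37.7]
width: 0.0005
```

The stop is firm at z≈0.030, about 6 mm below first contact, so the key is bottomed. Release.

carry_out([
  [1,0,0,-0.2,0],
  [1,0,0,-0.4,0],
  [1,0,0,-0.7,0],
  [1,0,0,-0.8,0],
  [1,0,0,-0.8,0],
  [1,0,0,-0.8,0],
  [1,0,0,-0.8,0],
  [1,0,0,-0.8,0],
  [1,-0.5,-0.3,-0.3,0],
  [1,-0.8,-0.3,0,0],
  [1,-0.8,-0.3,0,0],
  [1,-0.3,0,0,0],
  [1,0,0,0,0],
  [1,0,0,0,0],
  [1,0,0,0,0],
])

```text
time: 16.57
ee_pos: [0.4364, 0.2294, 0.2099]
eef_rot: [0.744, 0.668, 0.012, 0.001]
ft_force: [0.3, 0.5, 0.1]
width: 0.0003
```

```bash
python3 c.py f1
python3 -c "
import cv2,numpy as np
a=cv2.imread('pics/f1side.png')[80:400,170:420];b=cv2.imread('pics/f1top.png')[100:340,80:450]
cv2.imwrite('pics/f1.png',np.hstack([cv2.resize(a,(390,500)),cv2.resize(b,(400,500))]))"
```

```text
16.5667 [0.4364 0.2294 0.2099] [0.7437 0.6683 0.012  0.0007] [0.3198 0.5242 0.0686]
wrist lever_knob [65.4, 314.6] 0.86 [0.516  0.0123 0.112 ] 0.0752676941563086
wrist read_key_top [341.1, 208.7] 0.59 [0.4683 0.2987 0.022 ] 
green [326 196  28  28 560] [339.8411 210.4911] [0.4703 0.297  0.022 ]
top lever_knob [277.1, 236.2] 0.64 [0.5239 0.0033 0.112 ] 0.06709088513358288
green [274 222   5   5  16] [276.125  223.6875] [0.565  0.0049 0.022 ]
side lever_knob [263.7, 201.7] 0.63 [0.5214 0.0096 0.112 ] 0.07317789221466746
side lever_knob [210.9, 374.9] 0.57 [ 0.4391 -0.3526  0.112 ] -0.2953439037926548
side read_key_top [247.5, 151.0] 0.66 [0.4781 0.2926 0.022 ] 
green [240 146  12  11 104] [245.8462 151.1538] [0.4738 0.2923 0.022 ]
(array([0.4811, 0.1302, 0.1746]), [np.float64(0.15022953472311262), np.float64(0.13696733120162927), np.float64(0.021125920688890493)])
```

View pics/f1.png

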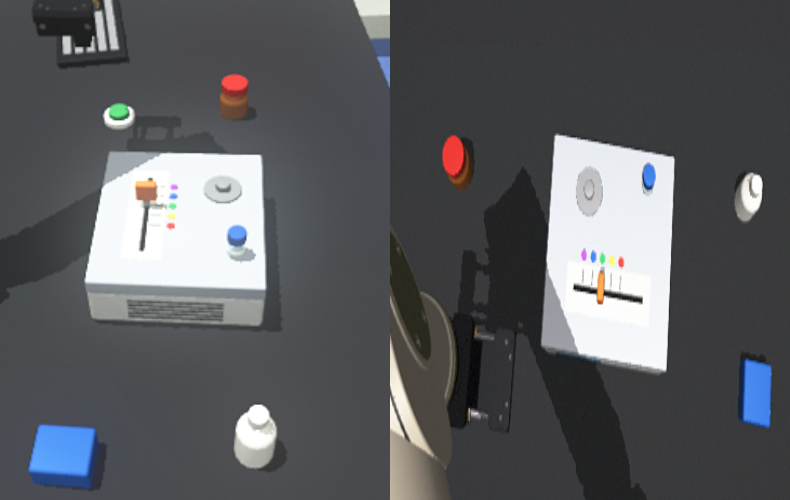

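The lever is beside the green dot (top crop: knob (601,287), dot (602,258)). The key is up at its original pixel, the bystanders are where they were, and the arm is clear.

```bash
python3 -c "
from bench import *
print(close_job())"
```

```text
the job is handed in; nothing more can be done
None
```

The lever rests in the third click beside the green dot, the read key has been pressed and come back up, and the job is handed in at about 17 s.

- **Lever:** I pushed it with closed fingertips from the plain-end side only. Each of the three clicks showed the same pattern: force peaking near 5 N, falling to zero, then the knob jumping about 7 mm ahead of the fingers. I stopped there and backed away.
- **Read key:** I then pressed it about 6 mm, to a firm stop, and released it. The last push after it bottomed reached about 45 N vertically at the fingertips. That is more than was needed, though well under the 120 N wrist limit. The 40 N limit is stated for the arm and gripper body, and only the fingertips were touching the key.
- **Last checks:** In the final pictures:
  - The knob lines up with the green dot.
  - The key is up at its original place.
  - Box, bottle, jar and vial look unmoved.
  - The arm is clear, with no contact force.
- **Disagreement:** The networks' last readings of the lever travel were 67 mm (top), 73 mm (side) and 75 mm (wrist), against 72 mm nominal. The spread is detector error. The three felt clicks and the alignment with the dot settle it.

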